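# Scan the tall carton at the donation intake desk

## Task

Take the tall carton out of its compartment in the green crate and show the bar code on its underside to the desk scanner: hold the carton in the air with its base squarely facing the scanner's window, centred on the window and about 8 cm off the glass. Do not bump the scanner or disturb the other groceries. Finish while holding it there, still, in the gripper; do not put it down or let go.

Things in the scene. Friction and masses are not known exactly. Their poses are not given: they have to be found in the camera images.
- carton_mid (a point): Centre (half-way up) of the carton: stiff pale board with a grey-brown band, 70 mm (x) by 45 mm (y) by 155 mm tall (z, up from base to top), 0.18 to 0.35 kg. Stands upright in one compartment of the crate, far the tallest thing there: its top is 50 mm above the rim and the other goods. The bar code is printed in the middle of its base (underside).
- carton_base (a point): Middle of the same carton's base, where the bar code is: 77.5 mm below carton_mid along the carton's z axis; same axes as carton_mid.
- window (a point): Centre of the glass of the scanner's window, dark, 70 mm wide by 64 mm, looking obliquely up and towards the robot's side. The x axis points into the glass, so -x is the line of sight, straight out of it, 45 to 62 degrees above level; y runs level along the window's width, z up its face. The tilt differs each time and stays put by stiff friction.
- crate: Green vented plastic crate standing on the table and fixed there, 300 mm (x) by 400 mm (y), walls 110 mm high, floor 5 mm thick, with an insert of 85 mm high partitions making 3 (along x) by 4 (along y) compartments of about 92 by 93 mm. Origin: centre of its underside; z up.
- scanner: Desk scanner, fixed to the table at a place and heading that differ each time, about 150 mm high: a grey head (90 mm wide, 88 mm high, 73 mm deep) tilting in a yoke on a round foot 120 mm across. Origin: centre of the foot's underside; z up, -x towards the side the window looks to.
- short_carton: Bystander in the crate: carton of the same make but only 100 mm tall (70 by 45 mm). Origin at the centre of its underside.
- jar: Bystander in the crate: clear jar with a white lid, diameter 62 mm, 98 mm tall. Origin under its centre.
- tin_a: Bystander in the crate: tin, diameter 66 mm, 82 mm tall. Origin under its centre.
- tin_b: Bystander in the crate: low tin, diameter 73 mm, 60 mm tall. Origin under its centre.
- jar_b: Bystander in the crate, in a far corner compartment: amber jar, diameter 66 mm, 92 mm tall. Origin under its centre.
- bottle: Bystander on the table, right of the robot: green glass bottle, diameter 60 mm, 205 mm tall. Origin under its centre.
- tin_c: Bystander on the table, right of the scanner: tin, diameter 73 mm, 110 mm tall. Origin under its centre.
- tin_d: Bystander on the table, right of the scanner: tin, diameter 66 mm, 82 mm tall. Origin under its centre.
Things that resemble listed ones, but are neither listed nor needed, are in the scene too. What is shaped like the part that bears carton_mid but pink or purple is not meant.

How it is judged:
On the way:
1. the tall carton is gripped and lifted clear of the crate (height (world z) of carton_base above 0.118 m and contact force between carton and the fingers above 1.5 N and contact force between carton and crate below 0.3 N), for 0.2 s.
At the end, for the whole second after the job is handed in: The fingers alone hold the carton still, touching nothing else: middle of its base 45 to 115 mm out from the glass and within 30 mm of the window's centre line each way, long axis within 0.30 rad of the line of sight, base towards the glass (x of carton_base in the frame of window between -0.115 and -0.045 m and y of carton_base in the frame of window between -0.03 and 0.03 m and z of carton_base in the frame of window between -0.03 and 0.03 m and angle between the z axis of carton_mid and the x axis of window, either way round below 0.3 rad and angle between carton_mid's own z axis and vertical below 1.25 rad and height (world z) of carton_base above 0.12 m and contact force between carton and the fingers above 1.5 N and contact force between carton and crate below 0.3 N and contact force between carton and scanner below 0.3 N and contact force between carton and short_carton below 0.3 N and contact force between carton and jar below 0.3 N and contact force between carton and tin_a below 0.3 N and contact force between carton and tin_b below 0.3 N and contact force between carton and jar_b below 0.3 N and contact force between carton and bottle below 0.3 N and contact force between carton and tin_c below 0.3 N and contact force between carton and tin_d below 0.3 N and linear speed of carton below 0.03 m/s and angular speed of carton below 0.2 rad/s); the arm keeps its last pose, push and grip.
It fails at once if the scanner is bumped or its head moved (distance of window from where it was at the start of the episode above 0.008 m or contact force between any of carton, the arm, the fingers and scanner above 4 N).
It fails at once if other groceries are disturbed (moved over 30 mm or tipped over 0.4 rad) (distance of any of short_carton, jar, tin_a, tin_b, jar_b, bottle, tin_c, tin_d from where it was at the start of the episode above 0.03 m or angle between any of short_carton, jar, tin_a, tin_b, jar_b, bottle, tin_c, tin_d's own z axis and vertical above 0.4 rad).
It also fails if it takes over 32 s, if anything falls off the work surface, if the arm or the gripper's body presses on something with over 40 N, if the wrist force passes 120 N, or if a joint passes its speed limit or range.

## Robot

A 6-joint arm with a two-finger parallel gripper is mounted at the origin on the work surface. World frame = base frame: x ahead of the robot, y to its left, z up, the work surface at z = 0. Lengths are in m, angles in rad, forces in N, time in s.
With the tool pointing down it reaches from about 0.275 to 1 m from the base axis. Payload 8.4 kg.
Tool frame: the origin (TCP) lies on the centre line of the jaws, within the pads' length; the fingertips stand 14 mm ahead of it and the grasp point (between the pads) lies 5 mm behind it; z points along the fingers, y is the direction in which the jaws open and shut (so a half turn about z gives the same grasp; the last joint's range is limited). The gripper opens to 85 mm and grips with 20 to 120 N. Pads are 22 mm wide; open, the fingers measure 114 mm over their backs; the gripper's body (76 mm by 85 mm) begins 54 mm behind the grasp point. The pads swing forward as they close: fully open they stand 13 mm farther back than shut.
Start: joints at [1.158, 0.353, 1.633, -0, 1.155, -0.002], TCP at [0.25, 0.573, 0.245] pointing down, gripper open.
Joint ranges: [-2.63, 2.63], [-0.92, 2.1], [0.06, 2.66], [-1.3, 4.44], [0, 2.69], [-3.02, 3.02]. Speed limits (rad/s): [2.22, 2.22, 2.79, 3.14, 3.14, 3.14].

## Interface

Orientations are given as [roll, pitch, yaw] about the fixed x, y, z axes, in that order (R = Rz(yaw) Ry(pitch) Rx(roll)).
In Python, from plant import robot gives the robot as it stands.
- The arm moves only by the shell command python3 -m inch 'ROWS' [FORCE]. ROWS is JSON, one flat list of numbers, 7 for each row, row after row: the opening, from -1 (shut) to 1 (fully open), so that 0 is half open, then the shift along the tool's x, y, z in mm, then the turn, a rotation vector about the tool's x, y, z in rad. In form: [grip, dx, dy, dz, ax, ay, az, grip, dx, dy, dz, ax, ay, az, ...]. A call has exactly 8 rows; each row shifts and turns the commanded pose from where the row before left it, along the tool's axes as they then stand; what a row does not reach is not made up. A row lasts 1/12 s, in which the tool goes at most 41.7 mm and 7.16 degrees, less where a joint would pass 70% of its speed; a pose out of reach is approached as far as the arm can. A call with a gripper value outside its range is refused whole. The fingers move at their own pace and stop on an object; FORCE is the grip in N (left out, the last holds). Time passes only in rows, so rows that do not move let the fingers close, or fill a call up. It gives the time, the measured TCP pose, the force and the opening at its end, in the units of the state.
- robot.get_state(): the state, without advancing time (a new reading comes with each control period).
- robot.grab_frame(name): name is "scene" or "top"; returns (picture, depth): 480x640x3 uint8, blue, green, red; 480x640 float32, m along the optical axis (not along the pixel's ray), 0 where there is no reading.
- robot.camera_info(name): a dict with "fx", "fy", "cx", "cy" (pixels), "pose" (4x4, takes a point from camera to world coordinates). Camera axes: x right, y down, z forward; pixel columns grow to the right and rows downward; lengths in m; the calibration is good to about 2 mm. A picture is of the moment at which its call begins. camera_info takes no time and is no camera call.
- robot.sign_off(): hands the job in, once; it reports no verdict.
The state is a dict: "clock": time; "joint_positions": joint angles; "dq": joint speeds; "joint_efforts": joint torques, N m; "tcp_pos": TCP position; "eef_rot": TCP orientation; "wrist_force": force on the tool from outside, world axes, zero at the start; "torque": the same for the moment, N m; "width": finger opening in m.
Only numpy, scipy, OpenCV 4.12 (cv2) and the standard library are available. Lean on these libraries where they do the work, as an engineer would, in place of code of your own. Each camera call takes 0.05 s, during which the arm holds its last target.

## Working session

There is one attempt and no reset: what is moved stays moved. The work goes in short steps, Python scripts to look and compute and a shell command to move; the robot and the scene stay as the last step left them, time stands still between calls to the robot, and variables do not carry over. Pictures are saved under pics/ and viewed, and the job is handed in when it is done.

```bash
ls; mkdir -p pics; python3 - <<'E'
from plant import robot
import cv2,numpy as np
for n in ("scene","top"):
    p,d=robot.grab_frame(n); cv2.imwrite(f"pics/{n}0.png",p); np.savez(f"pics/{n}0.npz",p=p,d=d)
    i=robot.camera_info(n); print(n,i["fx"],i["fy"],i["cx"],i["cy"],np.round(i["pose"],3).tolist())
print(robot.get_state())
E
```

```text
pics
scene 454.4733642094265 454.4733642094265 322.7205064101403 245.45776263606723 [[-0.713, 0.576, -0.4, 0.935], [0.701, 0.575, -0.422, 0.478], [-0.013, -0.581, -0.814, 0.983], [0.0, 0.0, 0.0, 1.0]]
top 545.9053179224213 545.9053179224213 312.4485603319339 239.75238494734376 [[0.029, -0.985, 0.173, 0.268], [-1.0, -0.03, -0.0, 0.013], [0.005, -0.173, -0.985, 1.356], [0.0, 0.0, 0.0, 1.0]]
{'clock': 0.1, 'joint_positions': array([ 1.15758308e+00,  3.53613961e-01,  1.63403742e+00, -3.16013865e-05,
        1.15522324e+00, -2.37275206e-03]), 'dq': array([-0.00013777, -0.00121128, -0.00372728, -0.00049317, -0.00076347,
       -0.00024711]), 'joint_efforts': array([ 1.46731545e-03, -6.06349683e+01, -3.42823148e+01,  1.68697807e-04,
        3.89156266e-03,  2.03600132e-05]), 'tcp_pos': array([0.24944242, 0.57262174, 0.24462441]), 'eef_rot': array([-3.14031062e+00,  2.58533928e-05,  2.73076496e+00]), 'wrist_force': array([-0.09848138, -0.30699671,  0.08569683]), 'torque': array([-0.04522052,  0.03476419, -0.04984631]), 'width': 0.08561557266841083}
```

View pics/scene0.png

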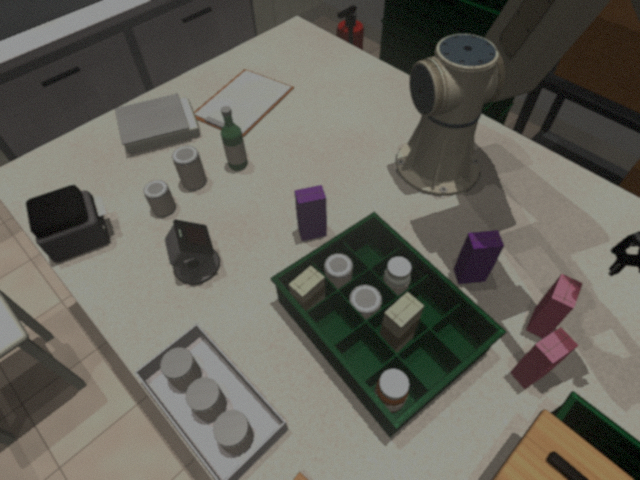

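View pics/top0.png

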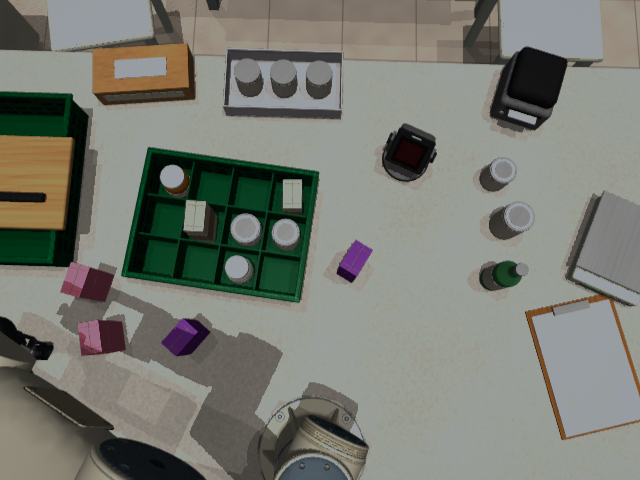

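The top view shows two pale cartons in the green crate: one at about (197,218) and one at (292,195). The scanner is at (410,152). I'll confirm the carton from enlarged crops and depth heights.

```bash
cat > h.py <<'E'
import numpy as np,cv2
from plant import robot
def load(n,k): 
    z=np.load(f"pics/{n}{k}.npz"); return z["p"],z["d"]
def cloud(n,d):
    i=robot.camera_info(n); v,u=np.mgrid[0:480,0:640]
    P=np.stack([(u-i["cx"])/i["fx"]*d,(v-i["cy"])/i["fy"]*d,d],-1)
    T=np.array(i["pose"]); W=P@T[:3,:3].T+T[:3,3]; W[d<=0]=np.nan; return W
def proj(n,X):
    i=robot.camera_info(n);T=np.array(i["pose"]);c=(np.atleast_2d(X)-T[:3,3])@T[:3,:3]
    return np.c_[c[:,0]/c[:,2]*i["fx"]+i["cx"],c[:,1]/c[:,2]*i["fy"]+i["cy"]]
E
python3 - <<'E'
from h import *
p,d=load("top",0);s,ds=load("scene",0)
A=cv2.resize(p[160:290,130:310],None,fx=4,fy=4,interpolation=cv2.INTER_CUBIC)
B=cv2.resize(p[110:190,370:450],None,fx=6,fy=6,interpolation=cv2.INTER_CUBIC)
C=cv2.resize(s[205:295,150:240],None,fx=6,fy=6,interpolation=cv2.INTER_CUBIC)
cv2.imwrite("pics/cA.png",A);cv2.imwrite("pics/cBC.png",np.hstack([B[:480],C[:480,:][:,:]]) )
W=cloud("top",d);S=cloud("scene",ds)
for n,u,v in [("tall",197,210),("short",292,185),("jarb",174,173),("tin",245,228),("rim",235,157)]:
    print(n,np.round(W[v,u],3))
# tall top
m=(W[...,2]>.13)&(W[...,2]<.19)&(abs(W[...,1]-W[210,197,1])<.08)&(abs(W[...,0]-W[210,197,0])<.08)
q=W[m];print(m.sum(),np.round(q.mean(0),4),cv2.minAreaRect((q[:,:2]*1000).astype(np.float32)),np.percentile(q[:,2],[5,50,95]))
x0=S[310,402];m2=(S[...,2]>.145)&(S[...,2]<.19)&(abs(S[...,1]-W[210,197,1])<.08)&(abs(S[...,0]-W[210,197,0])<.08)
q=S[m2];print(m2.sum(),np.round(q.mean(0),4),cv2.minAreaRect((q[:,:2]*1000).astype(np.float32)),np.percentile(q[:,2],[5,50,95]))
# scanner patch
for (u,v) in [(410,150),(405,145),(415,145),(405,155),(415,155),(410,158),(410,140)]: print(u,v,np.round(W[v,u],3),p[v,u])
E
```

```text
tall [0.539 0.274 0.158]
short [0.618 0.065 0.107]
jarb [0.643 0.349 0.093]
tin [0.518 0.176 0.067]
rim [ 0.719  0.22  -0.005]
738 [0.5234 0.2761 0.1581] ((525.62646484375, 278.2599182128906), (46.86831283569336, 71.333251953125), 89.28570556640625) [0.13846969 0.16043484 0.16406023]
815 [0.5292 0.2815 0.1594] ((525.7289428710938, 280.0458679199219), (46.142364501953125, 72.59580993652344), 88.67446899414062) [0.15000989 0.16043204 0.16290934]
410 150 [ 0.707 -0.212  0.123] [ 5  5 26]
405 145 [ 0.719 -0.2    0.123] [ 5  6 26]
415 145 [ 0.717 -0.222  0.13 ] [ 6  6 19]
405 155 [ 0.7   -0.202  0.108] [ 4  5 26]
415 155 [ 0.697 -0.224  0.117] [ 6  5 26]
410 158 [ 0.693 -0.214  0.108] [ 3  4 24]
410 140 [ 0.728 -0.21   0.134] [4 3 7]
```

View pics/cA.png

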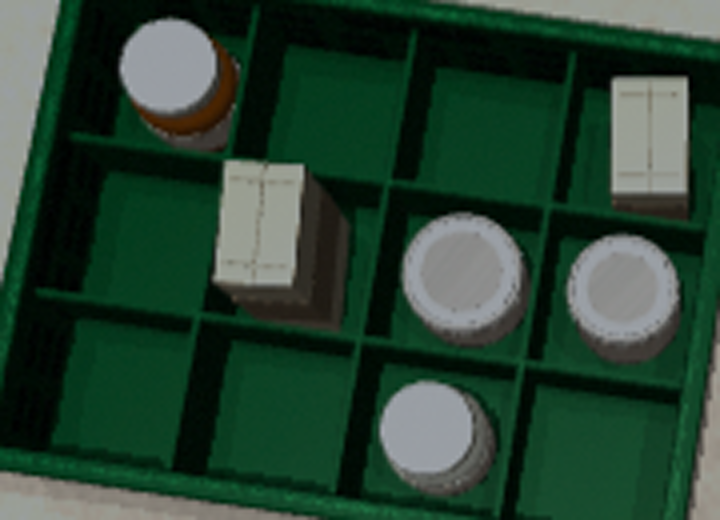

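View pics/cBC.png

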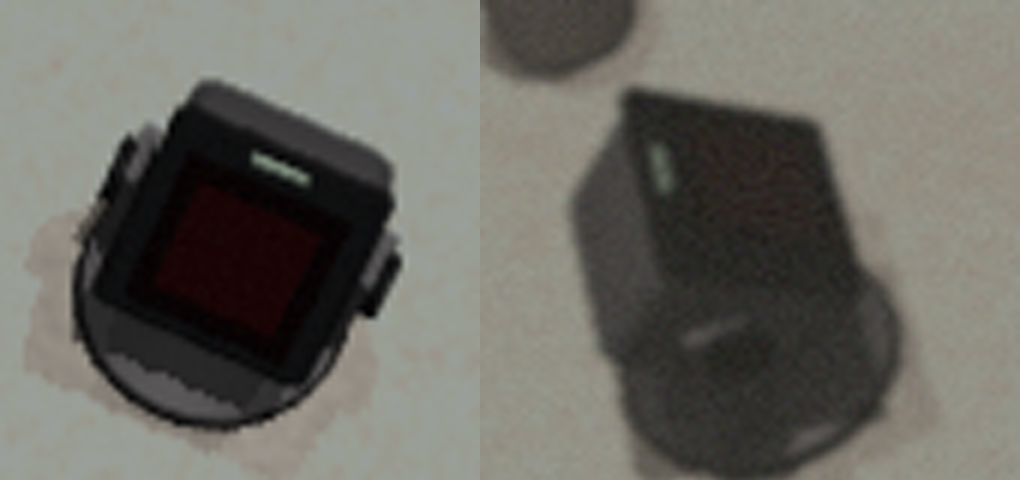

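The tall carton is the one at (197,218): its top is at z 0.160 and measures 71×47 mm. The other carton at (292,195) is the short one, with its top at 0.107. The pink and purple boxes are excluded. Next I'll measure the window plane.

```bash
python3 - <<'E'
from h import *
p,d=load("top",0);s,ds=load("scene",0)
W=cloud("top",d);S=cloud("scene",ds)
B=cv2.resize(p[125:185,380:440],None,fx=9,fy=9,interpolation=cv2.INTER_CUBIC)
B=np.clip(B.astype(float)*4,0,255).astype(np.uint8);cv2.imwrite("pics/win.png",B)
# red mask
def fit(W,m,n):
    q=W[m];q=q[~np.isnan(q[:,0])]
    for k in range(4):
        c=q.mean(0);N=np.linalg.svd(q-c)[2][2];r=(q-c)@N;q=q[abs(r)<max(.004,2*r.std())] if k<3 else q
    N=N*np.sign(N[2]);print(n,len(q),"c",np.round(c,4),"n",np.round(N,3),"elev",np.degrees(np.arcsin(N[2])),"az",np.degrees(np.arctan2(N[1],N[0])),"rms",r.std());return c,N
red=(p[...,2].astype(int)-p[...,1]>8)&(p.max(-1)<60)
mm=np.zeros_like(red);mm[125:185,380:440]=1;red&=mm
ys,xs=np.nonzero(red);print(xs.min(),xs.max(),ys.min(),ys.max(),xs.mean(),ys.mean(),red.sum())
rect=cv2.minAreaRect(np.c_[xs,ys].astype(np.float32));print(rect)
c,N=fit(W,red,"topred")
m=np.zeros_like(red,np.uint8);cv2.fillPoly(m,[np.array([(402,135),(432,147),(418,170),(389,158)])],1);c2,N2=fit(W,m>0,"topface")
m=np.zeros_like(red,np.uint8);cv2.fillPoly(m,[np.array([(178,226),(206,231),(211,252),(184,249)])],1);c3,N3=fit(S,m>0,"sceneface")
# intersect red corner rays with plane avg
i=robot.camera_info("top");T=np.array(i["pose"])
def hit(u,v,c,N):
    r=T[:3,:3]@np.array([(u-i["cx"])/i["fx"],(v-i["cy"])/i["fy"],1]);o=T[:3,3];return o+r*((c-o)@N)/(r@N)
np.savez("f.npz",c=c2,N=N2)
for uv in [(370+200/6,110+180/6),(370+325/6,110+228/6),(370+275/6,110+338/6),(370+153/6,110+282/6)]: print(np.round(hit(*uv,c2,N2),4))
E
```

```text
395 423 140 166 408.8791208791209 152.83956043956044 455
((408.9760437011719, 152.85275268554688), (23.007442474365234, 20.110822677612305), 24.443954467773438)
topred 409 c [ 0.7025 -0.2102  0.1164] n [-0.584  0.261  0.768] elev 50.203956169856276 az 155.90824865894947 rms 0.002000856089486223
topface 795 c [ 0.7033 -0.2132  0.1176] n [-0.581  0.253  0.774] elev 50.69758687689371 az 156.46984567876257 rms 0.0019982956362637775
sceneface 625 c [ 0.7124 -0.1971  0.1185] n [-0.556  0.276  0.784] elev 51.62188939191107 az 153.65324593030684 rms 0.0015477176253761973
[ 0.7287 -0.1945  0.1305]
[ 0.7098 -0.2432  0.1323]
[ 0.6745 -0.2294  0.1012]
[ 0.6961 -0.1806  0.1016]
```

View pics/win.png

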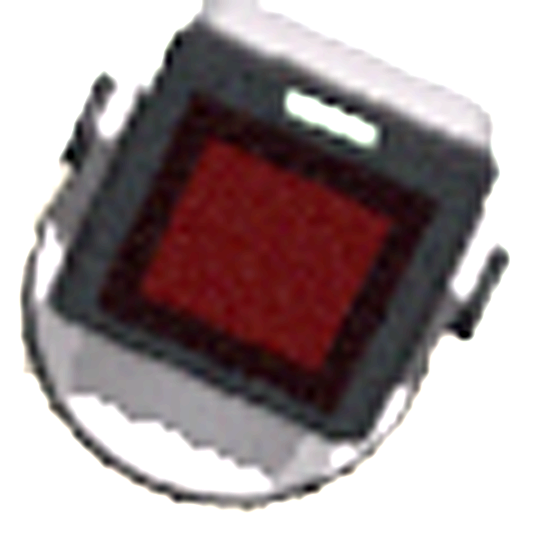

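```bash
python3 -m inch '[1,-20,-8.5,0,0,0,0, 1,-34,-14.5,0,0,0,0, 1,-34,-14.5,0,0,0,0, 1,-34,-14.5,0,0,0,0, 1,-34,-14.5,0,0,0,0, 1,-34,-14.5,0,0,0,0, 1,-34,-14.5,0,0,0,0, 1,-34,-14.5,0,0,0,0]' 60 && python3 -m inch '[1,-34,-14.5,0,0,0,0, 1,-34,-14.5,0,0,0,0, 1,-34,-14.5,0,0,0,0, 1,-11,-5,0,0,0,-0.09, 1,0,0,0,0,0,-0.1, 1,0,0,0,0,0,-0.1, 1,0,0,0,0,0,-0.1, 1,0,0,0,0,0,0]'
```

```text
clock: 0.77
tcp_pos: [0.443, 0.3675, 0.2451]
eef_rot: [-3.141, -0.0, 2.731]
wrist_force: [-0.0, 0.1, 0.1]
width: 0.0855
clock: 1.43
tcp_pos: [0.5264, 0.2791, 0.2449]
eef_rot: [-3.141, -0.001, 3.125]
wrist_force: [-0.4, -0.4, -0.5]
width: 0.0855
```

```bash
python3 -m inch '[1,0,0,8,0,0,0, 1,0,0,12,0,0,0, 1,0,0,12,0,0,0, 1,0,0,12,0,0,0, 1,0,0,8,0,0,0, 1,0,0,4,0,0,0, 1,0,0,0,0,0,0, 1,0,0,0,0,0,0]'; python3 - <<'E'
from h import *
s,d=robot.grab_frame("scene");t,_=robot.grab_frame("top")
A=cv2.resize(s[200:420,280:500],(400,400),interpolation=cv2.INTER_CUBIC);B=cv2.resize(t[120:320,100:300],(400,400),interpolation=cv2.INTER_CUBIC)
cv2.imwrite("pics/pre.png",np.hstack([A,B]))
E
```

```text
clock: 2.1
tcp_pos: [0.5264, 0.2796, 0.1891]
eef_rot: [-3.141, -0.0, 3.121]
wrist_force: [0.1, 0.4, 0.4]
width: 0.0854
```

View pics/pre.png

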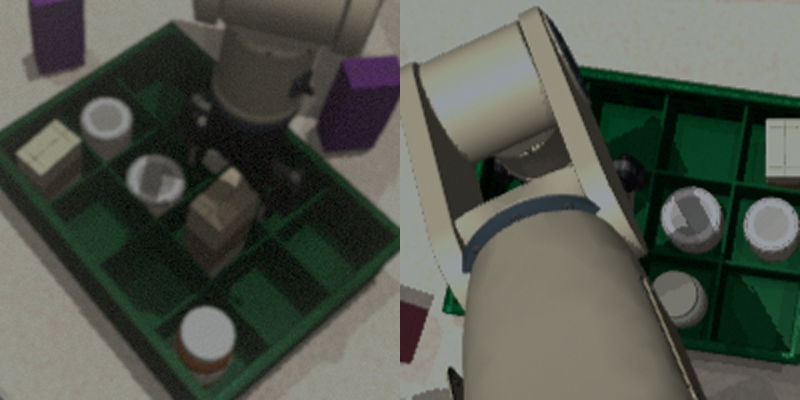

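In the left crop the open fingers are on either side of the carton top, at about (212,160) and (268,200), with the carton centred at (225,195). Next I descend and close.

```bash
python3 -m inch '[1,0,0,8,0,0,0, 1,0,0,12,0,0,0, 1,0,0,12,0,0,0, 1,0,0,12,0,0,0, 1,0,0,11,0,0,0, 1,0,0,6,0,0,0, 1,0,0,3,0,0,0, 1,0,0,0,0,0,0]' && python3 -m inch '[0.4,0,0,0,0,0,0, 0.2,0,0,0,0,0,0, 0,0,0,0,0,0,0, -0.3,0,0,0,0,0,0, -0.6,0,0,0,0,0,0, -1,0,0,0,0,0,0, -1,0,0,0,0,0,0, -1,0,0,0,0,0,0]' 60
```

```text
clock: 2.87
tcp_pos: [0.526, 0.2793, 0.1242]
eef_rot: [-3.141, -0.001, 3.121]
wrist_force: [0.7, 0.4, 0.3]
width: 0.0852
clock: 3.53
tcp_pos: [0.5269, 0.2797, 0.126]
eef_rot: [3.141, 0.001, 3.121]
wrist_force: [-1.2, -0.6, 5.9]
width: 0.0444
```

```bash
python3 -m inch '[-1,0,0,-4,0,0,0, -1,0,0,-10,0,0,0, -1,0,0,-15,0,0,0, -1,0,0,-20,0,0,0, -1,0,0,-20,0,0,0, -1,0,0,-20,0,0,0, -1,0,0,-20,0,0,0, -1,0,0,-20,0,0,0]' && python3 -m inch '[-1,0,0,-20,0,0,0, -1,0,0,-20,0,0,0, -1,0,0,-15,0,0,0, -1,0,0,-10,0,0,0, -1,0,0,-4,0,0,0, -1,0,0,0,0,0,0, -1,0,0,0,0,0,0, -1,0,0,0,0,0,0]'; python3 - <<'E'
from h import *
s,d=robot.grab_frame("scene");np.savez("pics/scene1.npz",p=s,d=d);cv2.imwrite("pics/lift.png",s)
print(robot.get_state()["tcp_pos"],robot.get_state()["joint_positions"])
E
```

```text
clock: 4.2
tcp_pos: [0.5259, 0.2794, 0.2556]
eef_rot: [-3.141, -0.001, 3.121]
wrist_force: [0.1, 0.2, -2.7]
width: 0.0446
clock: 4.87
tcp_pos: [0.5259, 0.2792, 0.322]
eef_rot: [-3.141, -0.002, 3.121]
wrist_force: [0.8, 0.4, -3.2]
width: 0.0445
[0.5259046  0.27926803 0.3220473 ] [ 4.85659042e-01  2.45177104e-01  1.60897681e+00 -3.83694790e-05
  1.28948898e+00 -1.06434630e+00]
```

View pics/lift.png

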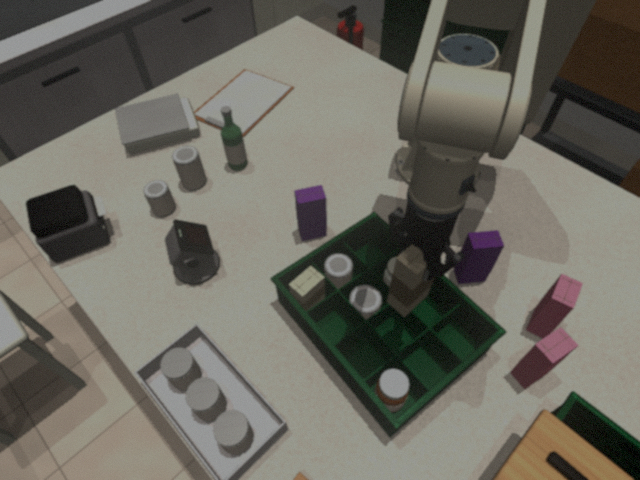

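The carton at (408,285) is lifted clear and upright, with about 3.2 N of load. I'll refine the target next and move over in ramped steps.

```bash
cat >> h.py <<'E'
from scipy.spatial.transform import Rotation as Rn
def target(base=0.120,off=0.08):
    z=np.load("f.npz");N=np.array([[-.584,.261,.768],[-.581,.253,.774],[-.556,.276,.784]]).mean(0);N/=np.linalg.norm(N)
    i=robot.camera_info("top");T=np.array(i["pose"]);u,v=409.55,153.0
    r=T[:3,:3]@np.array([(u-i["cx"])/i["fx"],(v-i["cy"])/i["fy"],1]);o=T[:3,3];c=o+r*((z["c"]-o)@z["N"])/(r@z["N"])
    h=np.array([-N[0],-N[1],0]);h/=np.linalg.norm(h)
    y=h-(h@N)*N;y/=np.linalg.norm(y);x=np.cross(y,-N)
    return c,N,c+(off+base)*N,Rn.from_matrix(np.c_[x,y,-N])
def delta(**k):
    c,N,P,Rt=target(**k);s=robot.get_state();R=Rn.from_euler("xyz",s["eef_rot"])
    print("c",c.round(4),"N",N.round(3),"P",P.round(4),"rpy",Rt.as_euler("xyz").round(3))
    print("shift now-tool mm",(R.inv().apply(P-s["tcp_pos"])*1000).round(1),"shift target-tool",(Rt.inv().apply(P-s["tcp_pos"])*1000).round(1),"rotvec",(R.inv()*Rt).as_rotvec().round(3))
    hz=Rn.from_euler("xyz",[np.pi,0,np.arctan2(Rt.as_matrix()[1,1],Rt.as_matrix()[0,1])+np.pi/2])
    print("upright yaw rotvec",(R.inv()*hz).as_rotvec().round(3),"then",(hz.inv()*Rt).as_rotvec().round(3))
E
python3 -c "
from h import *
delta()"
```

```text
c [ 0.7021 -0.2117  0.1162] N [-0.574  0.263  0.775] P [ 0.5873 -0.159   0.2713] rpy [2.458 0.    1.14 ]
shift now-tool mm [ -70.6 -436.9   51.1] shift target-tool [-372.7  153.1  190.1] rotvec [-0.444 -0.673  1.892]
upright yaw rotvec [-0.002 -0.     1.98 ] then [-0.683  0.     0.   ]
```

```bash
python3 -m inch '[-1,-2,-12,0,0,0,0, -1,-4,-24,0,0,0,0, -1,-5,-30,0,0,0,0, -1,-5,-30,0,0,0,0, -1,-5,-30,0,0,0,0, -1,-5,-30,0,0,0,0, -1,-5,-30,0,0,0,0, -1,-5,-30,0,0,0,0]' && python3 -m inch '[-1,-5,-30,0,0,0,0, -1,-5,-30,0,0,0,0, -1,-5,-30,0,0,0,0, -1,-5,-30,0,0,0,0, -1,-5,-30,0,0,0,0, -1,-5,-30,0,0,0,0, -1,-4,-24,0,0,0,0, -1,-2,-12,0,0,0,0]'; python3 -c "
from h import *
delta();print(robot.get_state()['joint_positions'])"
```

```text
clock: 5.58
tcp_pos: [0.5575, 0.0607, 0.3227]
eef_rot: [-3.141, -0.001, 3.121]
wrist_force: [0.7, 0.1, -3.8]
width: 0.0442
clock: 6.25
tcp_pos: [0.589, -0.1573, 0.3226]
eef_rot: [-3.141, -0.001, 3.119]
wrist_force: [-0.1, 1.6, -3.1]
width: 0.0442
c [ 0.7021 -0.2117  0.1162] N [-0.574  0.263  0.775] P [ 0.5873 -0.159   0.2713] rpy [2.458 0.    1.14 ]
shift now-tool mm [ 1.6 -1.7 51.3] shift target-tool [ -2.3 -33.   39.3] rotvec [-0.443 -0.672  1.89 ]
upright yaw rotvec [-0.002  0.     1.978] then [-0.683  0.     0.   ]
[-2.62768433e-01  2.67367230e-01  1.57867164e+00 -1.27012046e-03
  1.29626431e+00 -1.81056115e+00]
```

```bash
python3 -m inch '[-1,0,0,0,0,0,0.05, -1,0,0,0,0,0,0.1, -1,0,0,0,0,0,0.1, -1,0,0,0,0,0,0.1, -1,0,0,0,0,0,0.1, -1,0,0,0,0,0,0.1, -1,0,0,0,0,0,0.1, -1,0,0,0,0,0,0.1]' && python3 -m inch '[-1,0,0,0,0,0,0.1, -1,0,0,0,0,0,0.1, -1,0,0,0,0,0,0.1, -1,0,0,0,0,0,0.1, -1,0,0,0,0,0,0.1, -1,0,0,0,0,0,0.1, -1,0,0,0,0,0,0.1, -1,0,0,0,0,0,0.1]' && python3 -m inch '[-1,0,0,0,0,0,0.1, -1,0,0,0,0,0,0.1, -1,0,0,0,0,0,0.1, -1,0,0,0,0,0,0.08, -1,0,0,0,0,0,0.05, -1,0,0,0,0,0,0, -1,0,0,0,0,0,0, -1,0,0,0,0,0,0]'; python3 -c "
from h import *
delta();print(robot.get_state()['joint_positions'])"
```

```text
clock: 6.92
tcp_pos: [0.5889, -0.1537, 0.3228]
eef_rot: [-3.141, -0.001, 2.366]
wrist_force: [0.3, -0.5, -2.9]
width: 0.0445
clock: 7.58
tcp_pos: [0.589, -0.1537, 0.3228]
eef_rot: [-3.141, -0.0, 1.566]
wrist_force: [0.3, 0.3, -3.6]
width: 0.0442
clock: 8.25
tcp_pos: [0.5892, -0.1538, 0.323]
eef_rot: [-3.141, 0.0, 1.143]
wrist_force: [0.0, 0.1, -3.4]
width: 0.0445
c [ 0.7021 -0.2117  0.1162] N [-0.574  0.263  0.775] P [ 0.5873 -0.159   0.2713] rpy [2.458 0.    1.14 ]
shift now-tool mm [-5.5  0.5 51.7] shift target-tool [ -5.5 -32.3  40.4] rotvec [-0.684 -0.001  0.002]
upright yaw rotvec [-0.001  0.     0.002] then [-0.683  0.     0.   ]
[-2.57819391e-01  2.65817352e-01  1.57977604e+00  4.42750023e-05
  1.29652174e+00  1.70265644e-01]
```

```bash
python3 -m inch '[-1,-1,0,0,-0.05,0,0, -1,-1,0,0,-0.1,0,0, -1,-1,0,0,-0.1,0,0, -1,-1,0,0,-0.1,0,0, -1,-1,0,0,-0.1,0,0, -1,-0.5,0,0,-0.1,0,0, -1,0,0,0,-0.09,0,0, -1,0,0,0,-0.044,0,0]'; python3 - <<'E'
from h import *
delta()
s,d=robot.grab_frame("scene");t,dt=robot.grab_frame("top")
np.savez("pics/scene2.npz",p=s,d=d);np.savez("pics/top2.npz",p=t,d=dt)
A=cv2.resize(s[130:330,120:320],(400,400),interpolation=cv2.INTER_CUBIC);B=cv2.resize(t[60:260,320:520],(400,400),interpolation=cv2.INTER_CUBIC)
cv2.imwrite("pics/tilt.png",np.hstack([A,B]))
E
```

```text
clock: 8.92
tcp_pos: [0.5851, -0.158, 0.3222]
eef_rot: [2.456, 0.001, 1.143]
wrist_force: [-0.1, -1.0, -4.0]
width: 0.0445
c [ 0.7021 -0.2117  0.1162] N [-0.574  0.263  0.775] P [ 0.5873 -0.159   0.2713] rpy [2.458 0.    1.14 ]
shift now-tool mm [ -0.  -30.3  41. ] shift target-tool [ -0.  -30.2  41. ] rotvec [ 0.003 -0.001  0.002]
upright yaw rotvec [ 0.686 -0.     0.002] then [-0.683  0.     0.   ]
```

View pics/tilt.png

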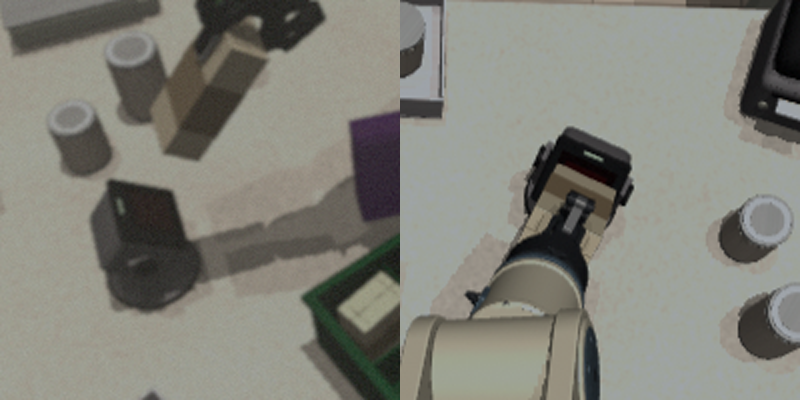

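The carton, seen at about (210,95) in the left crop, is tilted along the line of sight and clear of the scanner head at (140,215). Last approach next: −30 mm in y and +41 mm in z.

```bash
python3 -m inch '[-1,0,-3,3,0,0,0, -1,0,-5,7,0,0,0, -1,0,-5,8,0,0,0, -1,0,-5,8,0,0,0, -1,0,-5,7,0,0,0, -1,0,-5,5,0,0,0, -1,0,-2,3,0,0,0, -1,0,0,0,0,0,0]'; python3 - <<'E'
from h import *
delta()
s,d=robot.grab_frame("scene");t,dt=robot.grab_frame("top")
np.savez("pics/scene3.npz",p=s,d=d);np.savez("pics/top3.npz",p=t,d=dt)
st=robot.get_state();R=Rn.from_euler("xyz",st["eef_rot"])
# carton model wireframe in tool frame: base 120 ahead; x +-35,y +-22.5
X=np.array([[sx*.035,sy*.0225,z] for z in(-.035,.120) for sx,sy in((-1,-1),(1,-1),(1,1),(-1,1))]);Xw=R.apply(X)+st["tcp_pos"]
out=[]
for n,im,(r0,c0) in(("scene",s,(150,130)),("top",t,(80,330))):
    k=4;I=cv2.resize(im[r0:r0+100,c0:c0+100] if n=="top" else im[r0:r0+130,c0:c0+100],(400,400 if n=="top" else 520),interpolation=cv2.INTER_CUBIC)
    q=((proj(n,Xw)-[c0,r0]+.5)*4).astype(int)
    for a,b in[(0,1),(1,2),(2,3),(3,0),(4,5),(5,6),(6,7),(7,4),(0,4),(1,5),(2,6),(3,7)]: cv2.line(I,tuple(map(int,q[a])),tuple(map(int,q[b])),(0,255,255),1)
    out.append(cv2.copyMakeBorder(I,0,520-len(I),0,0,cv2.BORDER_CONSTANT))
cv2.imwrite("pics/fin.png",np.hstack(out))
# depth points near carton in tool frame
C=R.inv().apply(np.nan_to_num(cloud("scene",d).reshape(-1,3)-st["tcp_pos"],nan=9))
m=(abs(C[:,0])<.06)&(abs(C[:,1])<.045)&(C[:,2]>.03)&(C[:,2]<.16)
q=C[m];print(len(q),np.percentile(q,[1,5,25,50,75,95,99],axis=0).round(4))
E
```

```text
clock: 9.68
tcp_pos: [0.5893, -0.1602, 0.2707]
eef_rot: [2.46, 0.001, 1.141]
wrist_force: [-0.7, 0.4, -3.4]
width: 0.0446
c [ 0.7021 -0.2117  0.1162] N [-0.574  0.263  0.775] P [ 0.5873 -0.159   0.2713] rpy [2.458 0.    1.14 ]
shift now-tool mm [ 0.2 -1.3 -1.9] shift target-tool [ 0.2 -1.3 -1.9] rotvec [-0.002  0.001  0.001]
upright yaw rotvec [0.681 0.001 0.   ] then [-0.683  0.     0.   ]
1148 [[-0.032  -0.0236  0.0313]
 [-0.0268 -0.0196  0.0348]
 [ 0.0032 -0.0012  0.0515]
 [ 0.034   0.0193  0.0731]
 [ 0.0363  0.0208  0.0971]
 [ 0.0379  0.022   0.1161]
 [ 0.0388  0.0226  0.12  ]]
```

View pics/fin.png

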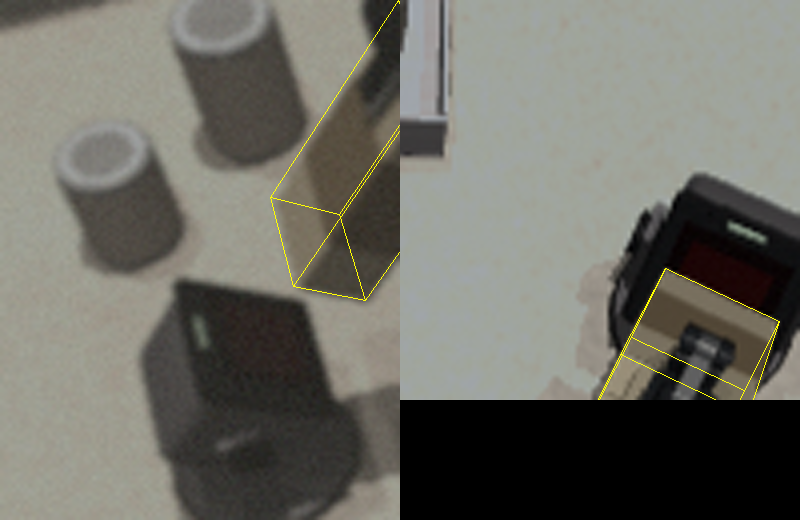

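The modelled carton outline matches the picture, with base corners at (271,198), (293,287), (365,300) and (340,215) in the left crop. By this, the base is about 78 mm off the glass and within about 2 mm of centre. I'll hold for one call so it settles, then hand in.

```bash
python3 -m inch '[-1,0,0,0,0,0,0, -1,0,0,0,0,0,0, -1,0,0,0,0,0,0, -1,0,0,0,0,0,0, -1,0,0,0,0,0,0, -1,0,0,0,0,0,0, -1,0,0,0,0,0,0, -1,0,0,0,0,0,0]'; python3 -c "
from h import *
delta();print(abs(robot.get_state()['dq']).max());robot.sign_off()"
```

```text
clock: 10.45
tcp_pos: [0.5895, -0.16, 0.2726]
eef_rot: [2.458, -0.0, 1.141]
wrist_force: [-0.0, 0.2, -3.6]
width: 0.0444
c [ 0.7021 -0.2117  0.1162] N [-0.574  0.263  0.775] P [ 0.5873 -0.159   0.2713] rpy [2.458 0.    1.14 ]
shift now-tool mm [-0.1 -2.7 -0.5] shift target-tool [-0.1 -2.7 -0.5] rotvec [ 0.001 -0.     0.   ]
upright yaw rotvec [ 0.684 -0.     0.   ] then [-0.683  0.     0.   ]
0.0016924869531598987
the job is handed in; nothing more can be done
```

I gripped the tall carton across its 45 mm side at 60 N, lifted it straight out of the crate, and tilted it so its base faces the scanner window. I handed the job in at about 10.5 s with the carton still held; the sign-off gave no verdict.

- **Position:** by my measurements the base is about 80 mm off the glass and about 3 mm from the window's centre line.
- **Angle:** the tool is within 0.001 rad of the line of sight I measured. The two cameras' readings of that line differ by 2–3°, well inside the 0.30 rad limit.
- **Carton in the gripper:** its outline and the depth points matched where the model put it, with the base 120 mm ahead of the tool point, so it did not slip.
- **Hold:** the arm is still (joint speeds below 0.002 rad/s), the grip opening is 44.4 mm, and the wrist force of about 3.6 N fits the carton's weight alone.
- **Surroundings:** I never saw contact with the scanner or the other groceries, but I only checked this by eye in the pictures, not by measuring their final positions.

One enlarged crop was 1020 pixels wide, over the 800-pixel limit. No check failed.

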